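# Balance the pressing bar on the gluing anvil

### The arm

A 6-joint arm with a two-finger parallel gripper is mounted at the origin on a cart in front of the work surface, level with it; the furniture and walls round the work are solid. World frame = base frame: x ahead of the robot, y to its left, z up, the work surface at z = 0. Lengths are in m, angles in rad, forces in N, time in s.
With the tool pointing down it reaches from about 0.225 to 0.875 m from the base axis. Payload 3.4 kg.
Tool frame: the origin (TCP) lies midway between the tips of the shut fingers; the grasp point (between the pads) lies 19 mm behind it (manip.grip_point_offset is the distance from the TCP to the grasp point, in m); z points along the fingers, y is the line along which they close (so a half turn about z gives the same grasp; the last joint's range is limited). The gripper opens to 85 mm and grips with 20 to 120 N. Pads are 22 mm wide; open, the fingers measure 114 mm over their backs; the gripper's body (76 mm by 85 mm) begins 54 mm behind the grasp point. The pads swing forward as they close: fully open they stand 13 mm farther back than shut.
Start: joints at [-1.291, 0.276, 1.505, -0, 1.361, -0.121], TCP at [0.224, -0.529, 0.231] pointing down, gripper open.
Joint ranges: [-2.89, 2.89], [-0.75, 2.08], [0.22, 2.7], [-1.18, 4.32], [0.11, 2.71], [-2.7, 2.7]. Speed limits (rad/s): [2.57, 2.57, 3.14, 3.14, 3.14, 3.14].

### API

Orientations are given as a unit quaternion [w, x, y, z].
In Python, from rig import manip gives the robot as it stands.
- The arm moves only by the shell command python3 -m handwheel 'ROWS' [FORCE]. ROWS is JSON, a list of rows, each an object with "translation": the shift along the tool's x, y, z in m, a list of three; "angular": the turn, a rotation vector about the tool's x, y, z in degrees, a list of three; "hand": the closure, from 0 (fully open) to 1 (shut). A call has 1 to 10 rows; each row shifts and turns the commanded pose from where the row before left it, along the tool's axes as they then stand; what a row does not reach is not made up. A row lasts 1/12 s, in which the tool goes at most 41.7 mm and 7.16 degrees, less where a joint would pass 70% of its speed; a pose out of reach is approached as far as the arm can. A call with a gripper value outside its range is refused whole. The fingers move at their own pace and stop on an object; FORCE is the grip in N (left out, the last holds). Time passes only in rows, so rows that do not move let the fingers close. It gives the time, the measured TCP pose, the force, the opening and the grip force at its end, in the units of the state.
- manip.get_state(): the state, without advancing time (a new reading comes with each control period).
- manip.get_image(name): name is "scene" or "top" or "wrist"; returns the picture (400x640x3 uint8, red, green, blue); there is no depth.
- manip.camera_info(name): a dict with "camera_matrix" (3x3 intrinsics, pixels), "eye" and "orientation" of the camera in the world; the wrist camera has in their place "tool_from_camera" (4x4, takes a point from camera to tool coordinates, whose origin is the TCP and whose axes are the flange's). Camera axes: x right, y down, z forward; pixel columns grow to the right and rows downward; lengths in m; the calibration is good to about 2 mm. A picture is of the moment at which its call begins: read the wrist's pose just before it. camera_info takes no time and is no camera call.
- manip.sign_off(): hands the job in; it is judged then, once.
The state is a dict: "clock": time; "qpos": joint angles; "qd": joint speeds; "effort": joint torques, N m; "position": TCP position; "ee_rot": TCP orientation; "contact_force": force on the tool from outside, world axes, zero at the start; "moment": the same for the moment, N m; "width": finger opening in m; "gripper_force": force on a finger pad.
Only numpy, scipy, OpenCV 4.12 (cv2) and the standard library are available. Lean on these libraries where they do the work, as an engineer would, in place of code of your own. Each camera call takes 0.05 s, during which the arm holds its last target. There are 200 camera calls.

### The job

Draw the dark pressing bar out of the wooden rack by its free end and lay it down on the open bench, letting go of it. A lead weight is stuck at an unknown place inside it, so feel where the bar balances; then take it up again and set it gently, level and square across the narrow top of the small grey anvil, so that it stays there balanced by itself. Leave the cone of thread, the wax tin, the rubbing block and the heel block where they are.

Things in the scene. Friction and masses are not known exactly. Their poses are not given: they have to be found in the camera images.
- bar: loose square steel tube, 220 x 28 x 28 mm, dark, black end caps, both ends alike. Origin: middle of its underside; x along it, z up. 0.48 to 0.62 kg. A lead slug stuck fast inside puts its balance point up to 67 mm from the middle, toward either end, new each time; gripped off that point it pulls on the wrist (weight x distance) or droops. Starts flat in the rack, one end sticking out 85 to 95 mm.
- bar_mid (a point): the centre of the bar: middle of its length, width and height (14 mm above its underside); axes as the bar's.
- rack: fixed light wooden rack, 150 (x) x 76 (y) x 52 mm high, without a floor: slot 52 mm wide, 40 mm high, 140 mm deep, open only at its -x end, roof over its whole length. Origin at the centre of its underside on the bench; -x is the way the bar comes out.
- rack_mouth (a point): centre line of the slot in the plane of its open end, 14 mm above the bench (75 mm to -x of the rack's origin); axes as the rack's.
- anvil: fixed grey stand: foot 90 (x) x 80 (y) x 10 mm with four bolt heads, narrow neck, dark wooden crest 16 mm in x by 26 mm in y, flat top 64 mm above the bench. Origin: centre of its underside. The bar shall lie along the anvil's x, across the 16 mm crest, either way round; it stays level only with its balance point within 8 mm of the crest's centre line.
- anvil_top (a point): centre of the flat top of the anvil's crest, 64 mm above the bench; axes as the anvil's.
- thread_cone: bystander: dark cone of thread, 56 mm wide, 81 mm high, origin under its centre; leave it alone.
- wax_tin: bystander: flat round tin, 60 mm wide, 25 mm high, origin under its centre; leave it alone.
- rubbing_block: bystander: grey rubbing block, 37 x 53 x 18 mm, origin under its centre; leave it alone.
- heel: bystander: brown stacked heel block, 48 x 26 x 28 mm, origin under its centre; leave it alone.
Mind the look-alikes: they are no part of the job. Of the things shaped like the rack, the wooden one is meant.

How it is judged:
On the way:
1. the bar is wholly out of the rack, lies on the bench and is let go (x of bar_mid in the frame of rack_mouth below -0.105 m and height (world z) of bar_mid below 0.018 m and linear speed of bar below 0.02 m/s and contact force between the fingers and bar below 0.1 N), for 0.3 s.
At the end, for the whole second after the job is handed in: The bar lies on the anvil's crest, balanced by itself: level to 0.07 rad, along the anvil's x axis to 0.26 rad, its underside on the crest (centre 10 to 18 mm above the top), the crest's centre within 10 mm of the bar's centre line and within 80 mm of its middle; at rest and let go (horizontal distance between bar_mid and anvil_top below 0.08 m and y of anvil_top in the frame of bar_mid between -0.01 and 0.01 m and z of bar_mid in the frame of anvil_top between 0.01 and 0.018 m and angle between bar_mid's own x axis and vertical between 1.5 and 1.642 rad and angle between the x axis of bar_mid and the x axis of anvil_top, either way round below 0.26 rad and linear speed of bar below 0.02 m/s and contact force between the fingers and bar below 0.1 N); the robot touches nothing.
It fails at once if the thread cone is moved by more than 15 mm (distance of thread_cone from where it was at the start of the episode above 0.015 m).
It fails at once if the wax tin is moved by more than 15 mm (distance of wax_tin from where it was at the start of the episode above 0.015 m).
It fails at once if the rubbing block is moved by more than 15 mm (distance of rubbing_block from where it was at the start of the episode above 0.015 m).
It fails at once if the heel is moved by more than 15 mm (distance of heel from where it was at the start of the episode above 0.015 m).
It fails at once if the bar is dropped or swung on to the anvil (faster than 0.3 m/s while over the anvil and less than 15 mm above its top) (horizontal distance between bar_mid and anvil_top below 0.08 m and z of bar_mid in the frame of anvil_top between 0.01 and 0.029 m and linear speed of bar above 0.3 m/s).
It also fails if it takes over 58 s, if anything falls off the work surface, if the arm or the gripper's body presses on something with over 40 N, if the wrist force passes 120 N, or if a joint passes its speed limit or range.

## Working session

There is one attempt and no reset: what is moved stays moved. The work goes in short steps, Python scripts to look and compute and a shell command to move; the robot and the scene stay as the last step left them, time stands still between calls to the robot, and variables do not carry over. Pictures are saved under pics/ and viewed, at most 10 in all, crops included, and the job is handed in when it is done.

```bash
mkdir -p pics; ls; python3 - <<'E'
from rig import manip
import cv2,numpy as np
np.set_printoptions(precision=4,suppress=True)
for n in("top","scene"):
    cv2.imwrite(f"pics/{n}0.png",manip.get_image(n)[:,:,::-1]); print(n,manip.camera_info(n))
print(manip.camera_info("wrist")); print(manip.get_state(), manip.grip_point_offset)
E
```

```text
pics
top {'camera_matrix': array([[414.5802,   0.    , 315.784 ],
       [  0.    , 414.5802, 202.222 ],
       [  0.    ,   0.    ,   1.    ]]), 'eye': array([0.3655, 0.0554, 1.1071]), 'orientation': array([ 0.0665, -0.7023,  0.7051, -0.0717])}
scene {'camera_matrix': array([[461.6421,   0.    , 318.5191],
       [  0.    , 461.6421, 196.1467],
       [  0.    ,   0.    ,   1.    ]]), 'eye': array([-0.2938,  0.5318,  0.5016]), 'orientation': array([ 0.2842, -0.4236,  0.7175, -0.4743])}
{'camera_matrix': array([[342.7532,   0.    , 319.507 ],
       [  0.    , 342.7532, 199.658 ],
       [  0.    ,   0.    ,   1.    ]]), 'tool_from_camera': array([[-0.0011, -0.95  , -0.3124,  0.0796],
       [ 1.    , -0.0011, -0.    ,  0.0007],
       [-0.0003, -0.3124,  0.95  , -0.142 ],
       [ 0.    ,  0.    ,  0.    ,  1.    ]])}
{'clock': 0.1, 'qpos': array([-1.291 ,  0.2765,  1.5061,  0.    ,  1.3607, -0.121 ]), 'qd': array([ 0.0012, -0.0013, -0.0021, -0.001 , -0.0006, -0.0002]), 'effort': array([  0.0018, -41.7698, -24.6405,  -0.0001,   0.0058,   0.    ]), 'position': array([ 0.2242, -0.5289,  0.2305]), 'ee_rot': array([-0.0008,  0.98  ,  0.1991, -0.0001]), 'contact_force': array([-1.0923, -0.315 ,  0.1613]), 'moment': array([-0.0089, -0.0067,  0.0296]), 'gripper_force': 0.0, 'width': 0.08552188355127868} 0.0187
```

View pics/top0.png

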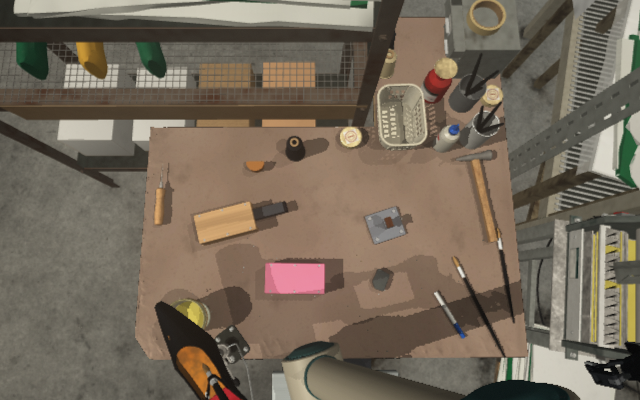

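View pics/scene0.png

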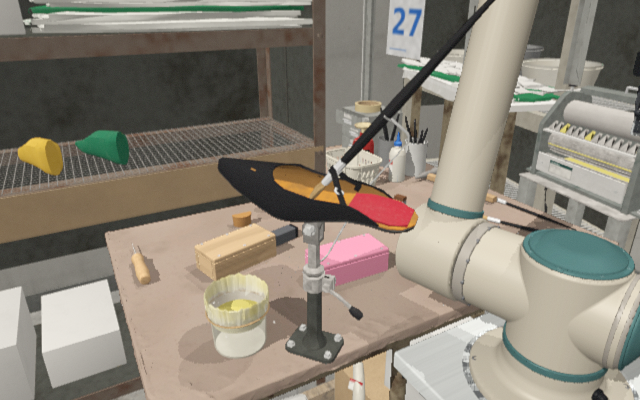

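Top view: the wooden rack is around (225,222) with the bar's end sticking out to (288,206). The anvil is at (386,225), the cone (295,148), tin (350,137), heel (255,166) and rubbing block (381,279). The scene view adds a tall shoe stand on the left at the front edge. I'll enlarge the top view for measuring.

```bash
cat > h.py <<'E'
from rig import manip
import cv2,numpy as np
from scipy.spatial.transform import Rotation as R
np.set_printoptions(precision=4,suppress=True)
def cam(n,st=None):
    c=manip.camera_info(n);K=c["camera_matrix"]
    if n=="wrist":
        st=st or manip.get_state();T=np.eye(4);T[:3,:3]=R.from_quat(st["ee_rot"],scalar_first=True).as_matrix();T[:3,3]=st["position"]
        T=T@c["tool_from_camera"];return K,T[:3,:3],T[:3,3]
    return K,R.from_quat(c["orientation"],scalar_first=True).as_matrix(),c["eye"]
def p2w(uv,z,C):
    K,Rm,e=C;d=Rm@np.linalg.inv(K)@[*uv,1];return e+d*(z-e[2])/d[2]
def w2p(p,C):
    K,Rm,e=C;q=K@(Rm.T@(np.array(p)-e));return q[:2]/q[2]
E
python3 - <<'E'
from h import *
im=cv2.imread("pics/top0.png")[125:305,185:425]
cv2.imwrite("pics/top0c.png",cv2.resize(im,None,fx=3.3,fy=3.3,interpolation=cv2.INTER_CUBIC))
C=cam("top")
for n,uv,z in [("cone",(295,142),.08),("tin",(350,137),.025),("heel",(255,164),.028),("rub",(381,279),.018),("anvil",(388,223),.064),("barend",(287,207),.028),("shoestand",(232,343),0),("pinkC",(295,278),.05)]: print(n,p2w(uv,z,C))
E
```

```text
cone [0.729  0.1005 0.08  ]
tin [ 0.7625 -0.0481  0.025 ]
heel [0.6853 0.2105 0.028 ]
rub [ 0.3785 -0.1209  0.018 ]
anvil [ 0.5179 -0.1363  0.064 ]
barend [0.5668 0.1231 0.028 ]
shoestand [0.2202 0.2618 0.    ]
pinkC [0.3816 0.1001 0.05  ]
```

View pics/top0c.png

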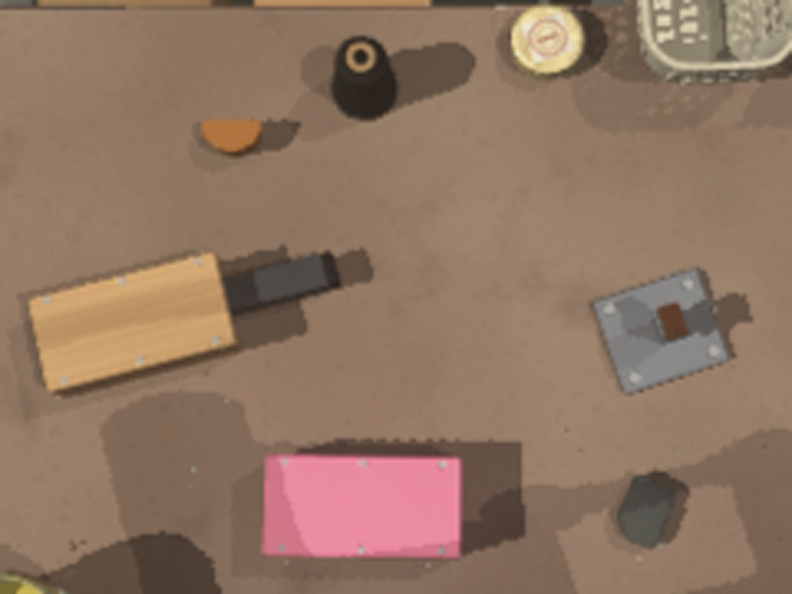

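The crop shows these outlines in crop pixels:
- Rack roof corners: (30,298), (214,253), (236,343), (50,390).
- Bar top end: (331,253) to (339,287).
- Anvil foot corners: (593,302), (697,268), (731,357), (628,394).
- Crest corners: (656,308), (683,302), (691,333), (665,341).

Pink is the decoy.

```bash
python3 - <<'E'
from h import *
C=cam("top")
f=lambda p,z:p2w((185+(p[0]+.5)/3.3-.5,125+(p[1]+.5)/3.3-.5),z,C)
def quad(n,ps,z):
    q=np.array([f(p,z) for p in ps])[:,:2];c=q.mean(0)
    print(n,"c",c,"sides",[round(float(np.linalg.norm(q[i]-q[(i+1)%4])),4) for i in range(4)],"ang01",np.degrees(np.arctan2(*(q[1]-q[0])[::-1])),"ang32",np.degrees(np.arctan2(*(q[2]-q[3])[::-1])))
quad("rack",[(30,298),(214,253),(236,343),(50,390)],.052)
quad("foot",[(593,302),(697,268),(731,357),(628,394)],.01)
quad("crest",[(656,308),(683,302),(691,333),(665,341)],.064)
quad("bar",[(228,275),(331,253),(339,287),(233,313)],.028)
st=manip.get_state();print(R.from_quat(st["ee_rot"],scalar_first=True).as_matrix())
E
```

```text
rack c [0.5243 0.2806] sides [0.1467, 0.0737, 0.1467, 0.0743] ang01 -76.07111034823038 ang32 -75.83763407341021
foot c [ 0.5214 -0.1389] sides [0.0902, 0.0771, 0.0892, 0.0792] ang01 -72.03724242626151 ang32 -70.68695043107203
crest c [ 0.5206 -0.1385] sides [0.0216, 0.0247, 0.0212, 0.0264] ang01 -77.64067346700612 ang32 -73.19058448578295
bar c [0.5587 0.1669] sides [0.0842, 0.0286, 0.0867, 0.0312] ang01 -77.86266399999566 ang32 -76.1767068078349
[[ 0.9207  0.3902 -0.0005]
 [ 0.3902 -0.9207  0.0016]
 [ 0.0002 -0.0017 -1.    ]]
```

```bash
python3 -m handwheel '[{"translation":[0,0,0],"angular":[0,0,-6.67],"hand":0},{"translation":[0,0,0],"angular":[0,0,-6.67],"hand":0},{"translation":[0,0,0],"angular":[0,0,-6.67],"hand":0},{"translation":[0,0,0],"angular":[0,0,-6.67],"hand":0},{"translation":[0,0,0],"angular":[0,0,-6.67],"hand":0},{"translation":[0,0,0],"angular":[0,0,-6.67],"hand":0},{"translation":[0,0,0],"angular":[0,0,-6.67],"hand":0},{"translation":[0,0,0],"angular":[0,0,-6.67],"hand":0},{"translation":[0,0,0],"angular":[0,0,-6.67],"hand":0},{"translation":[0,0,0],"angular":[0,0,-6.67],"hand":0}]' 60
python3 -m handwheel '[{"translation":[0,0,0],"angular":[0,0,-6.67],"hand":0},{"translation":[0,0,0],"angular":[0,0,-6.67],"hand":0},{"translation":[0.0288,0.0241,0.0015],"angular":[0,0,0],"hand":0},{"translation":[0.0288,0.0241,0.0015],"angular":[0,0,0],"hand":0},{"translation":[0.0288,0.0241,0.0015],"angular":[0,0,0],"hand":0},{"translation":[0.0288,0.0241,0.0015],"angular":[0,0,0],"hand":0},{"translation":[0.0288,0.0241,0.0015],"angular":[0,0,0],"hand":0},{"translation":[0.0288,0.0241,0.0015],"angular":[0,0,0],"hand":0},{"translation":[0.0288,0.0241,0.0015],"angular":[0,0,0],"hand":0},{"translation":[0.0288,0.0241,0.0015],"angular":[0,0,0],"hand":0}]'
```

```text
clock: 0.93
position: [0.2243, -0.5291, 0.2308]
ee_rot: [-0.0, 0.707, 0.707, 0.0]
contact_force: [0.7, -0.3, -0.5]
width: 0.0853
gripper_force: 0.0
clock: 1.77
position: [0.3606, -0.2597, 0.219]
ee_rot: [-0.0, 0.623, 0.782, 0.0]
contact_force: [1.0, 0.0, 0.8]
width: 0.0853
gripper_force: 0.0
```

```bash
python3 -m handwheel '[{"translation":[0.0288,0.0241,0.0015],"angular":[0,0,0],"hand":0},{"translation":[0.0288,0.0241,0.0015],"angular":[0,0,0],"hand":0},{"translation":[0.0288,0.0241,0.0015],"angular":[0,0,0],"hand":0},{"translation":[0.0288,0.0241,0.0015],"angular":[0,0,0],"hand":0},{"translation":[0.0288,0.0241,0.0015],"angular":[0,0,0],"hand":0},{"translation":[0.0288,0.0241,0.0015],"angular":[0,0,0],"hand":0},{"translation":[0.0288,0.0241,0.0015],"angular":[0,0,0],"hand":0},{"translation":[0.0288,0.0241,0.0015],"angular":[0,0,0],"hand":0},{"translation":[0.0288,0.0241,0.0015],"angular":[0,0,0],"hand":0},{"translation":[0.0288,0.0241,0.0015],"angular":[0,0,0],"hand":0}]'
python3 -m handwheel '[{"translation":[0.0288,0.0241,0.0],"angular":[0,0,0],"hand":0},{"translation":[0.02,0.02,0],"angular":[0,0,0],"hand":0},{"translation":[0,0,0],"angular":[0,0,0],"hand":0},{"translation":[0,0,0],"angular":[0,0,0],"hand":0}]'
python3 - <<'E'
from h import *
st=manip.get_state();im=manip.get_image("wrist")
cv2.imwrite("pics/w1.png",im[:,:,::-1]);np.save("w1.npy",st,allow_pickle=True);print(st)
E
```

```text
clock: 2.6
position: [0.5306, 0.0752, 0.2039]
ee_rot: [-0.0, 0.622, 0.783, -0.0]
contact_force: [0.3, 0.2, -0.5]
width: 0.0859
gripper_force: 0.0
clock: 2.93
position: [0.5624, 0.1319, 0.2033]
ee_rot: [-0.0, 0.621, 0.783, -0.001]
contact_force: [-0.6, -0.0, -0.2]
width: 0.0853
gripper_force: 0.0
{'clock': 2.9333, 'qpos': array([ 0.1102,  0.2974,  1.5446, -0.0004,  1.3013, -0.1193]), 'qd': array([-0.036 , -0.025 ,  0.0339, -0.0151,  0.0118, -0.0024]), 'effort': array([  1.0706, -41.7957, -24.7305,   0.1883,  -0.1731,   0.0324]), 'position': array([0.5624, 0.1319, 0.2033]), 'ee_rot': array([-0.0005,  0.6214,  0.7835, -0.0007]), 'contact_force': array([-0.6425, -0.0122, -0.2173]), 'moment': array([-0.044 , -0.027 ,  0.0197]), 'gripper_force': 0.0, 'width': 0.08527681146765193}
```

View pics/w1.png

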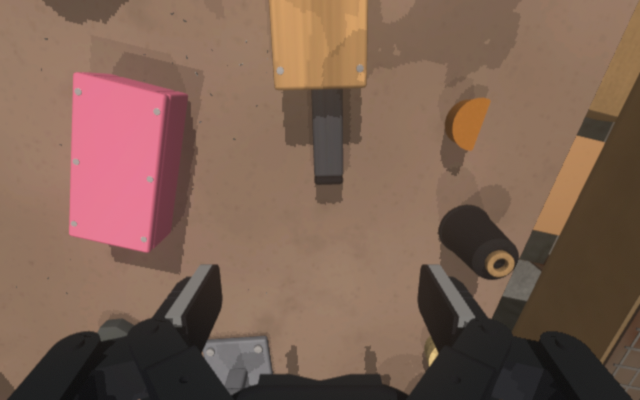

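The wrist view shows the bar's top from (312..342, 90) at the mouth to (316..343, 178) at its end, and the rack's front roof edge from (275,88) to (366,87).

```bash
python3 - <<'E'
from h import *
st=np.load("w1.npy",allow_pickle=True).item();C=cam("wrist",st)
e=[p2w(p,.028,C) for p in [(316,178),(343,178),(312,95),(342,95)]]
E=(e[0]+e[1])/2;M=(e[2]+e[3])/2
print("bar end",E,"mouthside",M,"w",np.linalg.norm(e[0]-e[1]),np.linalg.norm(e[2]-e[3]),"yaw",np.degrees(np.arctan2(*(E-M)[1::-1])))
r=[p2w(p,.052,C) for p in [(275,88),(366,87)]];print("rack edge",r,np.linalg.norm(r[0]-r[1]),"mid",(r[0]+r[1])/2)
d=r[1]-r[0];print("rack yaw",np.degrees(np.arctan2(d[1],d[0]))-90, "stickout",np.dot(E-(r[0]+r[1])/2,[np.sin(np.radians(14)),-np.cos(np.radians(14)),0]))
Rm=R.from_quat(st["ee_rot"],scalar_first=True).as_matrix()
dirn=(E-M)/np.linalg.norm(E-M);print(dirn)
for g in(.022,.03):
    G=E-dirn*g;G[2]=.014;print(g,"tool delta to grasp pt",Rm.T@(G-st["position"]))
print(Rm)
E
```

```text
bar end [0.5716 0.1307 0.028 ] mouthside [0.5516 0.2039 0.028 ] w 0.025780647750986298 0.0265698939791784 yaw -74.70787216487172
rack edge [array([0.5085, 0.2   , 0.052 ]), array([0.5804, 0.2175, 0.052 ])] 0.07402347720752754 mid [0.5445 0.2087 0.052 ]
rack yaw -76.30407022890898 stickout 0.08230598159255122
[ 0.2637 -0.9646  0.    ]
0.022 tool delta to grasp pt [0.0187 0.0082 0.1893]
0.03 tool delta to grasp pt [0.0267 0.0079 0.1893]
[[-0.2276  0.9737 -0.0016]
 [ 0.9737  0.2276 -0.0006]
 [-0.0002 -0.0017 -1.    ]]
```

```bash
python3 -m handwheel '[{"translation":[0.023,0.008,0.02],"angular":[0,0,-1],"hand":0},{"translation":[0,0,0.035],"angular":[0,0,0],"hand":0},{"translation":[0,0,0.035],"angular":[0,0,0],"hand":0},{"translation":[0,0,0.035],"angular":[0,0,0],"hand":0},{"translation":[0,0,0.035],"angular":[0,0,0],"hand":0},{"translation":[0,0,0.02],"angular":[0,0,0],"hand":0},{"translation":[0,0,0.012],"angular":[0,0,0],"hand":0},{"translation":[0,0,0.005],"angular":[0,0,0],"hand":0},{"translation":[0,0,0],"angular":[0,0,0],"hand":0}]' 60
python3 -m handwheel '[{"translation":[0,0,0],"angular":[0,0,0],"hand":1},{"translation":[0,0,0],"angular":[0,0,0],"hand":1},{"translation":[0,0,0],"angular":[0,0,0],"hand":1},{"translation":[0,0,0],"angular":[0,0,0],"hand":1},{"translation":[0,0,0],"angular":[0,0,0],"hand":1},{"translation":[0,0,0],"angular":[0,0,0],"hand":1},{"translation":[0,0,0],"angular":[0,0,0],"hand":1},{"translation":[0,0,0],"angular":[0,0,0],"hand":1}]' 60
```

```text
clock: 3.73
position: [0.5636, 0.1535, 0.0063]
ee_rot: [-0.001, 0.616, 0.788, -0.001]
contact_force: [0.1, -0.5, 1.4]
width: 0.0855
gripper_force: 0.0
clock: 4.4
position: [0.5656, 0.155, 0.0085]
ee_rot: [0.001, 0.616, 0.788, 0.001]
contact_force: [-1.1, -1.6, 5.9]
width: 0.0267
gripper_force: 60.7
```

```bash
python3 -m handwheel '[{"translation":[-0.005,0,-0.002],"angular":[0,0,0],"hand":1},{"translation":[-0.018,0,0],"angular":[0,0,0],"hand":1},{"translation":[-0.018,0,0],"angular":[0,0,0],"hand":1},{"translation":[-0.018,0,0],"angular":[0,0,0],"hand":1},{"translation":[-0.018,0,0],"angular":[0,0,0],"hand":1},{"translation":[-0.018,0,0],"angular":[0,0,0],"hand":1},{"translation":[-0.018,0,0],"angular":[0,0,0],"hand":1},{"translation":[-0.018,0,0],"angular":[0,0,0],"hand":1},{"translation":[-0.018,0,0],"angular":[0,0,0],"hand":1},{"translation":[-0.01,0,0.0],"angular":[0,0,0],"hand":1}]'
python3 -m handwheel '[{"translation":[0,0,0.002],"angular":[0,0,0],"hand":1},{"translation":[0,0,0],"angular":[0,0,0],"hand":1},{"translation":[0,0,0],"angular":[0,0,0],"hand":0},{"translation":[0,0,0],"angular":[0,0,0],"hand":0},{"translation":[0,0,0],"angular":[0,0,0],"hand":0},{"translation":[0,0,0],"angular":[0,0,0],"hand":0},{"translation":[0,0,0],"angular":[0,0,0],"hand":0},{"translation":[0,0,0],"angular":[0,0,0],"hand":0},{"translation":[0,0,0],"angular":[0,0,0],"hand":0},{"translation":[0,0,0],"angular":[0,0,0],"hand":0}]'
python3 - <<'E'
from h import *
cv2.imwrite("pics/t2.png",cv2.resize(manip.get_image("top")[125:305,185:425,::-1],None,fx=3.3,fy=3.3,interpolation=cv2.INTER_CUBIC))
E
```

```text
clock: 5.23
position: [0.6034, -0.0012, 0.0086]
ee_rot: [-0.0, 0.616, 0.788, -0.0]
contact_force: [-0.3, 1.4, -3.6]
width: 0.0266
gripper_force: 59.5
clock: 6.07
position: [0.6034, 0.0008, 0.0072]
ee_rot: [-0.0, 0.616, 0.788, -0.0]
contact_force: [0.2, 1.0, 0.5]
width: 0.0855
gripper_force: 0.0
```

View pics/t2.png

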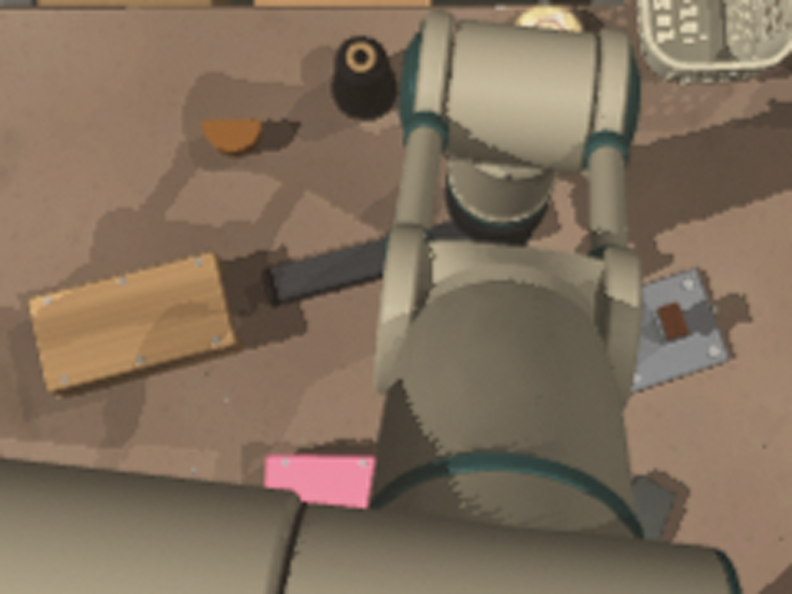

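The bar is fully out: its tail is at crop (270,285), clear of the mouth at about x=236. It's lying flat and released. Next I'll rise for a wrist view of the whole bar.

```bash
python3 -m handwheel '[{"translation":[0,0,-0.02],"angular":[0,0,0],"hand":0},{"translation":[0,0,-0.04],"angular":[0,0,0],"hand":0},{"translation":[0.014,0,-0.035],"angular":[0,0,0],"hand":0},{"translation":[0.014,0,-0.035],"angular":[0,0,0],"hand":0},{"translation":[0.014,0,-0.035],"angular":[0,0,0],"hand":0},{"translation":[0.014,0,-0.03],"angular":[0,0,0],"hand":0},{"translation":[0.014,0,0],"angular":[0,0,0],"hand":0},{"translation":[0,0,0],"angular":[0,0,0],"hand":0},{"translation":[0,0,0],"angular":[0,0,0],"hand":0}]'
python3 - <<'E'
from h import *
st=manip.get_state();im=manip.get_image("wrist")
cv2.imwrite("pics/w3.png",im[:,:,::-1]);np.save("w3.npy",st,allow_pickle=True);print(st["position"],st["qd"],st["contact_force"],st["moment"])
E
```

```text
clock: 6.87
position: [0.5858, 0.0688, 0.2018]
ee_rot: [-0.0, 0.615, 0.788, -0.001]
contact_force: [-0.2, -0.1, -0.1]
width: 0.0851
gripper_force: 0.0
[0.5858 0.0688 0.2018] [-0.0188  0.026   0.02   -0.01   -0.0048 -0.0006] [-0.182  -0.1398 -0.0793] [-0.0299  0.0066  0.0563]
```

View pics/w3.png

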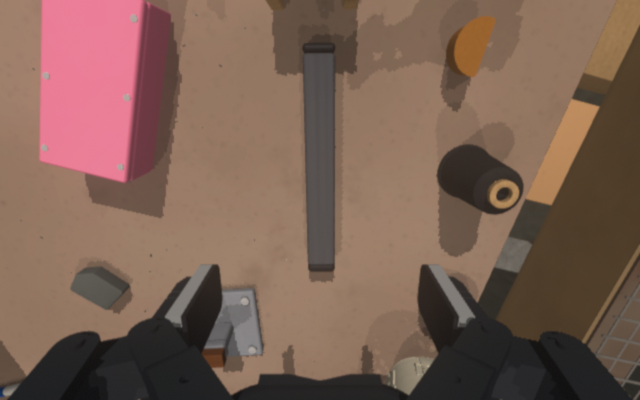

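The wrist view shows the whole bar: far end at (304..335, 45), near end at (309..334, 267). The anvil foot and crest are partly visible at (215,350).

```bash
python3 - <<'E'
from h import *
st=np.load("w3.npy",allow_pickle=True).item();C=cam("wrist",st)
F=p2w((319.5,44.5),.028,C);N=p2w((321.5,267),.028,C);M=(F+N)/2;d=(N-F)/np.linalg.norm(N-F)
print("F",F,"N",N,"len",np.linalg.norm(F-N),"yaw",np.degrees(np.arctan2(d[1],d[0])),"mid",M)
Rm=R.from_quat(st["ee_rot"],scalar_first=True).as_matrix()
print("tool delta mid",Rm.T@(M-st["position"]),"N",Rm.T@(N-st["position"]),"toolyaw",np.degrees(np.arctan2(Rm[1,0],Rm[0,0])))
E
```

```text
F [0.5577 0.1786 0.028 ] N [ 0.6109 -0.0261  0.028 ] len 0.21144641255478372 yaw -75.41405038275562 mid [0.5843 0.0763 0.028 ]
tool delta mid [0.0077 0.0005 0.1738] N [-0.0981  0.0014  0.1738] toolyaw 104.08490739039745
```

```bash
cat > meas.py <<'E'
from h import *
def meas(n=20):
    F=[];M=[];P=[]
    for _ in range(n):
        manip.get_image("wrist");s=manip.get_state();F.append(s["contact_force"]);M.append(s["moment"]);P.append(s["position"])
    Rm=R.from_quat(s["ee_rot"],scalar_first=True).as_matrix();F=np.array(F);M=np.array(M)
    print("clock",s["clock"],"pos",np.mean(P,0),"width",s["width"],"grip",s["gripper_force"],"F",F.mean(0),"M",M.mean(0),"stdM",M.std(0),"stdF",F.std(0))
    print("Mtool",Rm.T@M.mean(0),"tool z",Rm[:,2]);return F.mean(0),M.mean(0)
if __name__=="__main__": meas()
E
python3 meas.py
python3 -m handwheel '[{"translation":[0.008,0,0.02],"angular":[0,0,-0.5],"hand":0},{"translation":[0,0,0.035],"angular":[0,0,0],"hand":0},{"translation":[0,0,0.035],"angular":[0,0,0],"hand":0},{"translation":[0,0,0.035],"angular":[0,0,0],"hand":0},{"translation":[0,0,0.035],"angular":[0,0,0],"hand":0},{"translation":[0,0,0.02],"angular":[0,0,0],"hand":0},{"translation":[0,0,0.009],"angular":[0,0,0],"hand":0},{"translation":[0,0,0.0],"angular":[0,0,0],"hand":0},{"translation":[0,0,0],"angular":[0,0,0],"hand":1},{"translation":[0,0,0],"angular":[0,0,0],"hand":1}]' 120
python3 -m handwheel '[{"translation":[0,0,0],"angular":[0,0,0],"hand":1},{"translation":[0,0,0],"angular":[0,0,0],"hand":1},{"translation":[0,0,0],"angular":[0,0,0],"hand":1},{"translation":[0,0,0],"angular":[0,0,0],"hand":1},{"translation":[0,0,0],"angular":[0,0,0],"hand":1},{"translation":[0,0,-0.01],"angular":[0,0,0],"hand":1},{"translation":[0,0,-0.01],"angular":[0,0,0],"hand":1},{"translation":[0,0,-0.01],"angular":[0,0,0],"hand":1},{"translation":[0,0,0],"angular":[0,0,0],"hand":1},{"translation":[0,0,0],"angular":[0,0,0],"hand":1}]' 120
python3 meas.py
```

```text
clock 7.9167 pos [0.5864 0.0683 0.2017] width 0.08491697426743226 grip 0.0 F [ 0.0046 -0.0062 -0.1554] M [-0.0002 -0.0033 -0.0009] stdM [0.0259 0.0332 0.0242] stdF [0.4005 0.5931 0.5045]
Mtool [-0.0032 -0.001   0.0009] tool z [ 0.0001 -0.0001 -1.    ]
clock: 8.75
position: [0.5862, 0.0764, 0.015]
ee_rot: [0.001, 0.612, 0.791, 0.001]
contact_force: [-0.0, -0.5, -0.3]
width: 0.0636
gripper_force: 0.0
clock: 9.58
position: [0.5853, 0.0763, 0.0442]
ee_rot: [0.001, 0.612, 0.791, 0.001]
contact_force: [-0.2, -0.2, -5.0]
width: 0.0245
gripper_force: 119.2
clock 10.5833 pos [0.5844 0.0763 0.0431] width 0.024560410054532418 grip 119.19447541236877 F [-0.163   0.1792 -5.0966] M [ 0.0183 -0.0025  0.0051] stdM [0.0235 0.0351 0.0301] stdF [0.4633 0.5653 0.4618]
Mtool [-0.007   0.0171 -0.0051] tool z [ 0.0001 -0.0001 -1.    ]
```

```bash
python3 - <<'E'
from h import *
cv2.imwrite("pics/w4.png",manip.get_image("wrist")[:,:,::-1])
cv2.imwrite("pics/s4.png",manip.get_image("scene")[:,:,::-1])
E
```

```text
(no output)
```

View pics/w4.png

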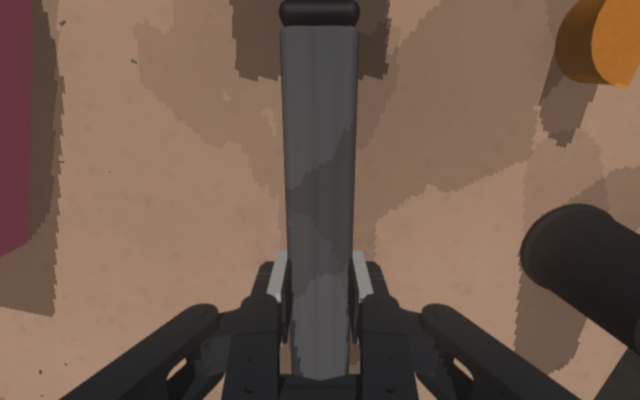

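Wrist view: the bar runs level between the pads. It's 79 px wide at its far cap (row 15) and 65 px at row 260, which matches a level bar. It weighs about 0.52 kg, and the balance point is about 3.5 mm to tool −x. I'll lift it and look at the anvil beside the bar.

```bash
python3 -m handwheel '[{"translation":[0,0,-0.02],"angular":[0,0,0],"hand":1},{"translation":[0,0,-0.035],"angular":[0,0,0],"hand":1},{"translation":[0,0,-0.035],"angular":[0,0,0],"hand":1},{"translation":[0,0,-0.035],"angular":[0,0,0],"hand":1},{"translation":[-0.015,0,-0.03],"angular":[0,0,0],"hand":1},{"translation":[-0.03,0,0],"angular":[0,0,0],"hand":1},{"translation":[-0.03,0,0],"angular":[0,0,0],"hand":1},{"translation":[-0.03,0,0],"angular":[0,0,0],"hand":1},{"translation":[-0.03,-0.01,0],"angular":[0,0,0],"hand":1},{"translation":[-0.03,-0.005,0],"angular":[0,0,0],"hand":1}]' 120
python3 -m handwheel '[{"translation":[-0.03,0,0],"angular":[0,0,0],"hand":1},{"translation":[-0.03,0,0],"angular":[0,0,0],"hand":1},{"translation":[-0.015,0,0],"angular":[0,0,0],"hand":1},{"translation":[0,0,0],"angular":[0,0,0],"hand":1},{"translation":[0,0,0],"angular":[0,0,0],"hand":1},{"translation":[0,0,0],"angular":[0,0,0],"hand":1},{"translation":[0,0,0],"angular":[0,0,0],"hand":1}]'
python3 - <<'E'
from meas import *
meas(30)
st=manip.get_state();im=manip.get_image("wrist")
cv2.imwrite("pics/w5.png",im[:,:,::-1]);np.save("w5.npy",st,allow_pickle=True)
E
```

```text
clock: 11.52
position: [0.6104, -0.0885, 0.1981]
ee_rot: [-0.001, 0.612, 0.791, -0.0]
contact_force: [-0.8, 0.1, -5.5]
width: 0.0249
gripper_force: 119.6
clock: 12.1
position: [0.6297, -0.1583, 0.1982]
ee_rot: [-0.001, 0.612, 0.791, 0.0]
contact_force: [0.4, 0.2, -4.2]
width: 0.0246
gripper_force: 119.6
clock 13.6 pos [ 0.6301 -0.1595  0.1983] width 0.024394246149290113 grip 119.56096887588501 F [ 0.1515 -0.0376 -5.1703] M [0.0406 0.0067 0.0088] stdM [0.0224 0.0341 0.024 ] stdF [0.6241 0.5243 0.5534]
Mtool [-0.0037  0.0409 -0.0088] tool z [ 0.0001 -0.0001 -1.    ]
```

View pics/w5.png

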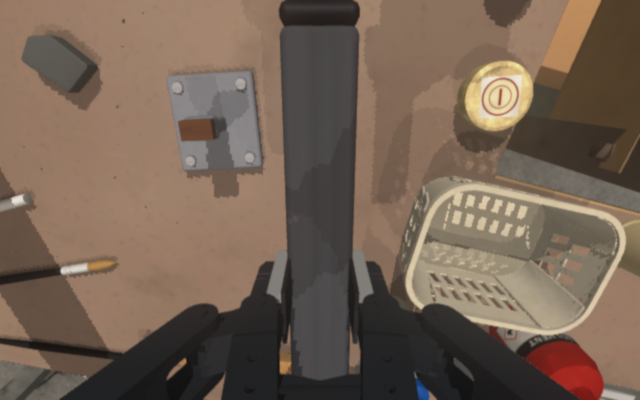

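Wrist view: anvil foot corners at about (168,77), (252,70), (261,164), (185,171), with the brown crest at (180..214, 119..140), left of the bar. I'll fit it numerically and take more moment readings.

```bash
python3 - <<'E'
from meas import *
st=np.load("w5.npy",allow_pickle=True).item();C=cam("wrist",st)
im=cv2.imread("pics/w5.png");hsv=cv2.cvtColor(im,cv2.COLOR_BGR2HSV)
sub=np.zeros(im.shape[:2],np.uint8);sub[60:185,155:272]=255
b=((hsv[:,:,1]>140)&(sub>0)).astype(np.uint8)
ys,xs=np.nonzero(b);print("brown bbox",xs.min(),xs.max(),ys.min(),ys.max(),len(xs))
for y in(122,128,134):print([tuple(im[y,x]) [2] for x in range(174,220,2)])
g=((hsv[:,:,1]<60)&(hsv[:,:,2]>70)&(sub>0)).astype(np.uint8)|b
g=cv2.morphologyEx(g,cv2.MORPH_OPEN,np.ones((3,3)))
n,l,s,_=cv2.connectedComponentsWithStats(g);k=1+s[1:,4].argmax()
r=cv2.minAreaRect(np.argwhere(l==k)[:,::-1].astype(np.float32));print(r)
q=np.array([p2w(p,.01,C)[:2] for p in cv2.boxPoints(r)])
print("foot c",q.mean(0),[np.linalg.norm(q[i]-q[i-1]) for i in range(4)],[np.degrees(np.arctan2(*(q[i]-q[i-1])[::-1])) for i in range(4)])
yaw=np.radians(-71.4)
for c in (q.mean(0),np.array([.5214,-.1389])):
  for z in(.064,.05):
    print(z,[w2p([*(c+np.array([[np.cos(yaw),-np.sin(yaw)],[np.sin(yaw),np.cos(yaw)]])@[sx*.008,sy*.013]),z],C).round(1) for sx,sy in((-1,-1),(-1,1),(1,1),(1,-1))])
meas(45)
E
```

```text
Traceback (most recent call last):
ValueError: zero-size array to reduction operation minimum which has no identity
```

```bash
python3 - <<'E'
from meas import *
st=np.load("w5.npy",allow_pickle=True).item();C=cam("wrist",st)
im=cv2.imread("pics/w5.png").astype(int)
w=np.s_[60:185,155:272]
rb=(im[:,:,2]-im[:,:,0])
for y in(122,130,137):print(y,[(int(im[y,x,2]),int(rb[y,x])) for x in range(174,222,3)])
m=((rb>25)&(rb*1.0/np.maximum(im[:,:,2],1)>.45));b=np.zeros_like(m);b[105:150,174:225]=m[105:150,174:225]
ys,xs=np.nonzero(b);print("brown",len(xs),*( (xs.min(),xs.max(),ys.min(),ys.max()) if len(xs) else ()))
g=np.zeros(m.shape,np.uint8);g[w]=(rb[w]<15)&(im[:,:,2][w]>50)|b[w]
g=cv2.morphologyEx(g,cv2.MORPH_CLOSE,np.ones((5,5)));g=cv2.morphologyEx(g,cv2.MORPH_OPEN,np.ones((5,5)))
n,l,s,_=cv2.connectedComponentsWithStats(g);k=1+s[1:,4].argmax()
r=cv2.minAreaRect(np.argwhere(l==k)[:,::-1].astype(np.float32));print(r,s[k])
h=[(168,77),(252,70),(261,164),(185,171)]
for bx in (cv2.boxPoints(r),h):
  q=np.array([p2w(p,.01,C)[:2] for p in bx])
  print("foot c",q.mean(0),[np.linalg.norm(q[i]-q[i-1]) for i in range(4)],[np.degrees(np.arctan2(*(q[i]-q[i-1])[::-1])) for i in range(4)])
  yaw=np.radians(-71.4);c=q.mean(0)
  for z in(.064,.05):
    print(z,[w2p([*(c+np.array([[np.cos(yaw),-np.sin(yaw)],[np.sin(yaw),np.cos(yaw)]])@[sx*.008,sy*.013]),z],C).round(1).tolist() for sx,sy in((-1,-1),(-1,1),(1,1),(1,-1))])
meas(45)
E
```

```text
122 [(137, 20), (132, 12), (109, 57), (108, 57), (109, 59), (108, 58), (108, 58), (107, 57), (107, 58), (107, 57), (107, 57), (106, 55), (90, 44), (59, 18), (68, 5), (70, 5)]
130 [(153, 45), (138, 6), (104, 46), (98, 50), (99, 50), (98, 50), (101, 52), (103, 55), (102, 54), (101, 53), (101, 53), (101, 52), (100, 51), (58, 19), (72, 6), (66, 6)]
137 [(157, 49), (134, 16), (125, 24), (107, 58), (107, 58), (107, 57), (107, 57), (107, 57), (106, 56), (106, 56), (106, 56), (106, 56), (106, 57), (72, 30), (65, 12), (89, 5)]
brown 601 179 212 120 139
((214.6094970703125, 120.94890594482422), (99.91401672363281, 85.89167022705078), 83.41805267333984) [ 167   71   96  100 7980]
foot c [ 0.522  -0.1393] [np.float64(0.09265613813929216), np.float64(0.07836071712211726), np.float64(0.0911978522609299), np.float64(0.0857061664374604)] [np.float64(103.45123140863765), np.float64(20.548665544243413), np.float64(-72.03245871021731), np.float64(-158.88921907929208)]
0.064 [[176.8, 121.0], [209.4, 118.5], [212.8, 138.9], [180.8, 141.3]]
0.05 [[183.5, 119.4], [214.6, 117.0], [217.8, 136.5], [187.2, 138.8]]
foot c [ 0.5237 -0.1382] [np.float64(0.08755095920016542), np.float64(0.07684334407532588), np.float64(0.08640929464595247), np.float64(0.07575148186830152)] [np.float64(107.51914751148978), np.float64(18.88222985671775), np.float64(-73.22924388832088), np.float64(-160.22858289404027)]
0.064 [[179.1, 120.2], [211.8, 117.7], [215.2, 138.1], [183.1, 140.5]]
0.05 [[185.7, 118.6], [216.8, 116.3], [220.0, 135.7], [189.4, 138.0]]
clock 15.9 pos [ 0.6302 -0.1598  0.1983] width 0.024642770125545395 grip 119.56215620040894 F [ 0.0733 -0.0643 -5.0417] M [0.0349 0.0119 0.0029] stdM [0.0297 0.033  0.0249] stdF [0.5564 0.4605 0.4577]
Mtool [ 0.0028  0.0368 -0.0029] tool z [ 0.     -0.0001 -1.    ]
```

Moment from the later 75 samples puts the balance point 6–7 mm toward tool −x. The anvil top is at about (0.522, −0.139), which agrees with the top camera. I'll move over it, aligned.

```bash
python3 -m handwheel '[{"translation":[0.009,-0.016,0],"angular":[0,0,0],"hand":1},{"translation":[0.009,-0.017,0],"angular":[0,0,0],"hand":1},{"translation":[0.009,-0.017,0],"angular":[0,0,0],"hand":1},{"translation":[0.009,-0.017,0],"angular":[0,0,0],"hand":1},{"translation":[0.009,-0.017,0],"angular":[0,0,0],"hand":1},{"translation":[0.009,-0.016,0],"angular":[0,0,0],"hand":1},{"translation":[0,0,0.015],"angular":[0,0,-1.8],"hand":1},{"translation":[0,0,0.025],"angular":[0,0,-1.8],"hand":1},{"translation":[0,0,0.025],"angular":[0,0,0],"hand":1},{"translation":[0,0,0.02],"angular":[0,0,0],"hand":1}]' 120
python3 -m handwheel '[{"translation":[0,0,0.01],"angular":[0,0,0],"hand":1},{"translation":[0,0,0],"angular":[0,0,0],"hand":1},{"translation":[0,0,0],"angular":[0,0,0],"hand":1},{"translation":[0,0,0],"angular":[0,0,0],"hand":1}]'
python3 - <<'E'
from meas import *
F,M=meas(40)
s=manip.get_state();Rm=R.from_quat(s["ee_rot"],scalar_first=True).as_matrix()
r=Rm.T@np.array([-M[1]/F[2],M[0]/F[2],0]);print("balance in tool",r,"yaw",np.degrees(np.arctan2(Rm[1,0],Rm[0,0])))
E
```

```text
clock: 16.73
position: [0.5194, -0.1324, 0.1125]
ee_rot: [0.0, 0.587, 0.81, -0.0]
contact_force: [-1.1, 0.1, -5.4]
width: 0.0251
gripper_force: 119.7
clock: 17.07
position: [0.5211, -0.133, 0.1047]
ee_rot: [0.001, 0.587, 0.81, 0.0]
contact_force: [0.4, 0.1, -4.3]
width: 0.0253
gripper_force: 119.5
clock 19.0667 pos [ 0.52   -0.1326  0.1035] width 0.024726585527649326 grip 119.52596426010132 F [-0.0871  0.1041 -5.1943] M [ 0.0376  0.0117 -0.0022] stdM [0.0289 0.0258 0.0245] stdF [0.5273 0.4231 0.5762]
Mtool [-0.0005  0.0394  0.0022] tool z [ 0.     -0.0001 -1.    ]
balance in tool [-0.0076 -0.0001  0.    ] yaw 108.10405191682986
```

```bash
python3 -m handwheel '[{"translation":[0.0007,0,0.006],"angular":[0,0,0],"hand":1},{"translation":[0,0,0.006],"angular":[0,0,0],"hand":1},{"translation":[0,0,0.005],"angular":[0,0,0],"hand":1},{"translation":[0,0,0.003],"angular":[0,0,0],"hand":1},{"translation":[0,0,0],"angular":[0,0,0],"hand":1},{"translation":[0,0,0],"angular":[0,0,0],"hand":1}]' 120
python3 -m handwheel '[{"translation":[0,0,0.001],"angular":[0,0,0],"hand":1},{"translation":[0,0,0.001],"angular":[0,0,0],"hand":1},{"translation":[0,0,0],"angular":[0,0,0],"hand":1},{"translation":[0,0,0],"angular":[0,0,0],"hand":1}]'
python3 -m handwheel '[{"translation":[0,0,0.001],"angular":[0,0,0],"hand":1},{"translation":[0,0,0.001],"angular":[0,0,0],"hand":1},{"translation":[0,0,0],"angular":[0,0,0],"hand":1},{"translation":[0,0,0],"angular":[0,0,0],"hand":1}]'
```

```text
clock: 19.57
position: [0.5194, -0.1318, 0.0829]
ee_rot: [-0.0, 0.587, 0.81, -0.0]
contact_force: [0.5, -0.2, -5.1]
width: 0.0246
gripper_force: 119.7
clock: 19.9
position: [0.5197, -0.1319, 0.0814]
ee_rot: [0.0, 0.587, 0.81, 0.0]
contact_force: [0.4, 0.0, -5.2]
width: 0.0249
gripper_force: 119.7
clock: 20.23
position: [0.5196, -0.1319, 0.0792]
ee_rot: [-0.0, 0.587, 0.81, -0.0]
contact_force: [0.2, -0.0, -5.4]
width: 0.0246
gripper_force: 119.7
```

```bash
python3 -m handwheel '[{"translation":[0,0,0.001],"angular":[0,0,0],"hand":1},{"translation":[0,0,0],"angular":[0,0,0],"hand":1},{"translation":[0,0,0],"angular":[0,0,0],"hand":1}]'
python3 -m handwheel '[{"translation":[0,0,0.001],"angular":[0,0,0],"hand":1},{"translation":[0,0,0],"angular":[0,0,0],"hand":1},{"translation":[0,0,0],"angular":[0,0,0],"hand":1}]'
```

```text
clock: 20.48
position: [0.5196, -0.1318, 0.0791]
ee_rot: [0.0, 0.587, 0.81, 0.0]
contact_force: [-2.6, 0.8, 3.5]
width: 0.0245
gripper_force: 120.7
clock: 20.73
position: [0.5196, -0.1318, 0.0791]
ee_rot: [0.0, 0.587, 0.81, 0.0]
contact_force: [-4.1, 1.7, 9.6]
width: 0.0247
gripper_force: 121.8
```

```bash
python3 -m handwheel '[{"translation":[0,0,-0.0014],"angular":[0,0,0],"hand":1},{"translation":[0,0,0],"angular":[0,0,0],"hand":1},{"translation":[0,0,0],"angular":[0,0,0],"hand":1},{"translation":[0,0,0],"angular":[0,0,0],"hand":1}]' 20
python3 -m handwheel '[{"translation":[0,0,0],"angular":[0,0,0],"hand":0.66},{"translation":[0,0,0],"angular":[0,0,0],"hand":0.63},{"translation":[0,0,0],"angular":[0,0,0],"hand":0.6},{"translation":[0,0,0],"angular":[0,0,0],"hand":0.57},{"translation":[0,0,0],"angular":[0,0,0],"hand":0.57},{"translation":[0,0,0],"angular":[0,0,0],"hand":0.57},{"translation":[0,0,0],"angular":[0,0,0],"hand":0.57}]' 20
python3 - <<'E'
from h import *
a=manip.get_image("wrist")[:,:,::-1];b=manip.get_image("scene")[:,:,::-1]
cv2.imwrite("pics/f6.png",np.hstack([cv2.resize(a,(400,250)),cv2.resize(b,(400,250))]))
d=cv2.absdiff(a,cv2.imread("pics/w5.png"));print("top strip diff vs w5",d[0:40,270:370].mean())
E
```

```text
clock: 21.07
position: [0.52, -0.132, 0.0791]
ee_rot: [0.0, 0.587, 0.81, 0.0]
contact_force: [-1.9, 0.8, 3.9]
width: 0.0248
gripper_force: 120.8
clock: 21.65
position: [0.5197, -0.1319, 0.0787]
ee_rot: [0.0, 0.587, 0.81, -0.0]
contact_force: [-0.3, -0.4, -1.1]
width: 0.0366
gripper_force: 0.0
top strip diff vs w5 6.00875
```

View pics/f6.png

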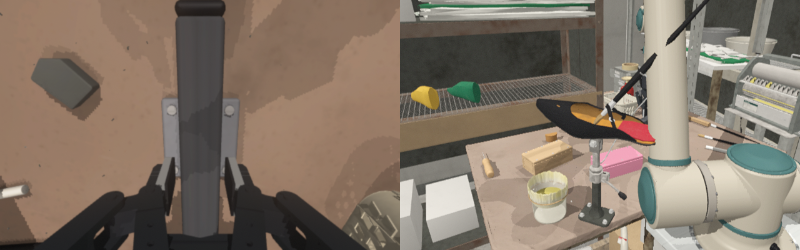

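The bar sits on the crest, and its end cap is at the same place and size as when held level; the pads are clear at 36.6 mm. I'll open fully and retreat upwards.

```bash
python3 -m handwheel '[{"translation":[0,0,0],"angular":[0,0,0],"hand":0.4},{"translation":[0,0,0],"angular":[0,0,0],"hand":0.2},{"translation":[0,0,0],"angular":[0,0,0],"hand":0},{"translation":[0,0,0],"angular":[0,0,0],"hand":0},{"translation":[0,0,-0.01],"angular":[0,0,0],"hand":0},{"translation":[0,0,-0.02],"angular":[0,0,0],"hand":0},{"translation":[0,0,-0.03],"angular":[0,0,0],"hand":0},{"translation":[0,0,-0.03],"angular":[0,0,0],"hand":0},{"translation":[0,0,-0.03],"angular":[0,0,0],"hand":0},{"translation":[0,0,-0.02],"angular":[0,0,0],"hand":0}]' 20
python3 -m handwheel '[{"translation":[0,0,0],"angular":[0,0,0],"hand":0},{"translation":[0,0,0],"angular":[0,0,0],"hand":0},{"translation":[0,0,0],"angular":[0,0,0],"hand":0},{"translation":[0,0,0],"angular":[0,0,0],"hand":0},{"translation":[0,0,0],"angular":[0,0,0],"hand":0},{"translation":[0,0,0],"angular":[0,0,0],"hand":0}]'
python3 - <<'E'
from h import *
st=manip.get_state();a=manip.get_image("wrist")[:,:,::-1];cv2.imwrite("pics/w7.png",a);np.save("w7.npy",st,allow_pickle=True);print(st["position"])
E
```

```text
clock: 22.58
position: [0.5206, -0.1322, 0.2226]
ee_rot: [0.002, 0.587, 0.81, 0.001]
contact_force: [-0.1, -0.6, -0.4]
width: 0.0854
gripper_force: 0.0
clock: 23.08
position: [0.519, -0.1316, 0.2175]
ee_rot: [-0.001, 0.587, 0.81, -0.0]
contact_force: [0.0, 0.0, 0.6]
width: 0.0857
gripper_force: 0.0
[ 0.519  -0.1316  0.2175]
```

View pics/w7.png

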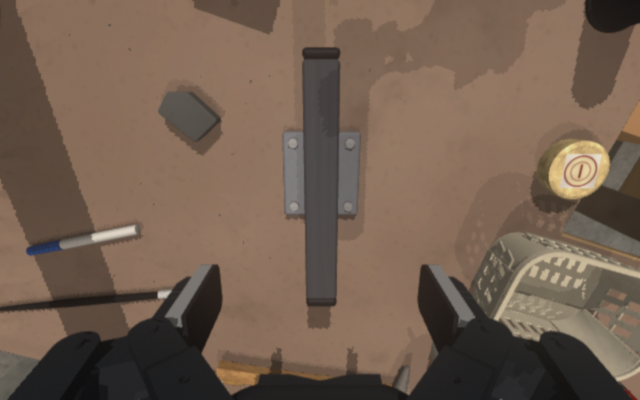

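The wrist view shows the bar across the anvil: far end at (303..340, 47), near end at (307..336, 304), square to the foot. I'll check level and stability numerically.

```bash
python3 -m handwheel '[{"translation":[0,0,0],"angular":[0,0,0],"hand":0},{"translation":[0,0,0],"angular":[0,0,0],"hand":0},{"translation":[0,0,0],"angular":[0,0,0],"hand":0},{"translation":[0,0,0],"angular":[0,0,0],"hand":0},{"translation":[0,0,0],"angular":[0,0,0],"hand":0},{"translation":[0,0,0],"angular":[0,0,0],"hand":0}]' >/dev/null
python3 - <<'E'
from h import *
st=np.load("w7.npy",allow_pickle=True).item();C=cam("wrist",st)
F=p2w((321.5,47.5),.092,C);N=p2w((321.5,302),.092,C)
print(F,N,np.linalg.norm(F-N),(F+N)/2)
d=(N-F)/np.linalg.norm(N-F);M=(F+N)/2;n=np.cross([0,0,1],d)
for t in(-.07,0,.07):
    print(t,[w2p(M+d*.11*s+n*w*.014+[0,0,-t*.11*s],C).round(1).tolist() for s in(-1,1) for w in(-1,1)])
a=manip.get_image("wrist")[:,:,::-1];print("diff",cv2.absdiff(a,cv2.imread("pics/w7.png"))[:310,280:360].mean(),manip.get_state()["position"]-st["position"])
E
```

```text
[ 0.4866 -0.0302  0.092 ] [ 0.5529 -0.2326  0.092 ] 0.21296280694237327 [ 0.5198 -0.1314  0.092 ]
-0.07 [[302.4, 43.5], [340.5, 43.4], [305.8, 310.5], [337.2, 310.5]]
0 [[301.9, 42.2], [341.1, 42.1], [306.2, 305.3], [336.8, 305.3]]
0.07 [[301.3, 40.8], [341.7, 40.7], [306.5, 300.3], [336.4, 300.3]]
diff 2.3541666666666665 [ 0.0006 -0.0002  0.0012]
```

```bash
python3 -c "
from rig import manip
print(manip.sign_off())"
```

```text
the job is handed in; nothing more can be done
None
```

I drew the bar out of the rack, laid it on the bench and let go, felt its balance point (about 7 mm off my mid-bar grip), set it level and square across the anvil crest, and handed the job in at about 24 s; in the last pictures it stayed level and still with the gripper clear, but the sign-off gave no verdict.

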